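# Sanding sleeves back on their rack in order of size

## Robot

A 6-joint arm with a two-finger parallel gripper is mounted at the origin on the work surface. World frame = base frame: x ahead of the robot, y to its left, z up, the work surface at z = 0. Lengths are in m, angles in rad, forces in N, time in s.
With the tool pointing down it reaches from about 0.275 to 0.775 m from the base axis. Payload 14.6 kg.
Tool frame: the origin (TCP) lies where the fingers leave the gripper's body, on its centre line; the fingertips stand 73 mm ahead of it and the grasp point (between the pads) lies 54 mm ahead of it; z points along the fingers, y is the direction in which the jaws open and shut (so a half turn about z gives the same grasp; the last joint's range is limited). The gripper opens to 85 mm and grips with 20 to 120 N. Pads are 22 mm wide; open, the fingers measure 114 mm over their backs; the gripper's body (76 mm by 85 mm) begins 54 mm behind the grasp point. The pads swing forward as they close: fully open they stand 13 mm farther back than shut.
Start: joints at [0.969, 0.263, -0.048, 1.259, 0, 1.415], TCP at [0.227, 0.473, 0.304] pointing down, gripper open.
Joint ranges: [-2.65, 2.65], [-0.89, 1.7], [-1.18, 1.37], [-2.13, 2.11], [-1.35, 1.29], [-3.14, 3.14]. Speed limits (rad/s): [1.89, 1.89, 2.57, 2.79, 3.14, 3.14].

## Interface

Orientations are given as [roll, pitch, yaw] about the fixed x, y, z axes, in that order (R = Rz(yaw) Ry(pitch) Rx(roll)).
In Python, from rig import manip gives the robot as it stands. The module is installed in compiled form; this text tells all that it offers.
- The arm moves only by the tool drive_tool, never from a script. Its argument "targets" is text: rows parted by semicolons, each of 4 numbers parted by spaces: the shift along the world's x, y, z in mm, then the turn about the world's z in degrees. In form: x y z roll; .... A call has exactly 10 rows; each row shifts and turns the commanded pose from where the row before left it; what a row does not reach is not made up. A row lasts 1/12 s, in which the tool goes at most 41.7 mm and 7.16 degrees, less where a joint would pass 70% of its speed; a pose out of reach is approached as far as the arm can. A call is refused whole if a number of a shift passes 41.7 or a number of a turn 7.16, either way. A call with a gripper value outside its range is refused whole. "grip" is the finger opening in mm, from 0 to 85.4, set as the call begins (left out, the last holds). The fingers move at their own pace and stop on an object; the grip force is fixed at half the most. Time passes only in rows, so rows that do not move let the fingers close, or fill a call up. It gives the time, the measured TCP pose, the force and the opening at its end, in the units of the state.
- manip.get_state(): the state, without advancing time (a new reading comes with each control period).
- manip.snapshot(name): name is "scene" or "top" or "wrist"; returns a dict with "frame" (420x560x3 uint8, red, green, blue), "fx", "fy", "cx", "cy" (pixels), "camera_from_world" (4x4, takes a point from world to camera coordinates). Camera axes: x right, y up, looking along -z (the intrinsics and any distortion apply to the point x, -y, -z); pixel columns grow to the right and rows downward; lengths in m; the calibration is good to about 2 mm. The wrist camera is an equidistant fisheye: a pixel r from the principal point sees the ray r / f radians off the axis. A picture is of the moment at which its call begins. There is no depth.
- manip.hand_in(): hands the job in, once; it reports no verdict.
The state is a dict: "time": time; "joint_positions": joint angles; "dq": joint speeds; "joint_efforts": joint torques, N m; "tool_pos": TCP position; "tool_rot": TCP orientation; "contact_force": force on the tool from outside, world axes, zero at the start; "wrist_torque": the same for the moment, N m; "width": finger opening in m.
Only numpy, scipy, OpenCV 4.12 (cv2) and the standard library are available. Lean on these libraries where they do the work, as an engineer would, in place of code of your own. Each camera call takes 0.05 s, during which the arm holds its last target.

## Task

Put the four sanding sleeves from the steel tray back on the pegs of the tapered plywood rack in order of size, the smallest at the board's narrow end and the largest at its wide end, each standing upright on the board and centred on its own peg. Leave the rubber drum, the cleaning stick and the spanner in the tray, and the tape measure beside the rack, where they are.

Things in the scene. Friction and masses are not known exactly. Their poses are not given: they have to be found in the camera images.
- rack: Fixed plywood board 300 mm long, 18 thick, tapering from 110 mm wide to 60; a darker cleat (14 wide, 24 high) across each end. Four equal 8 mm steel pegs in a row, tips 63 mm above the bench, at y = 0, x = -112.5 (narrow end), -56.5, 12, 93.5 mm (wide end). Origin: on the bench under the board's centre; x along the row to the wide end, z up. May lie at any angle, either way round.
- sleeve_26: The smallest of four brown sanding sleeves, stiff tubes open at both ends: 26 mm outside, 21 mm inside, 80 mm long, about 20 g. Stands upright in the blue-grey steel tray (300 x 340 mm, rim 16 mm high, floor 3 mm above the bench). Origin: centre of its lower end; z up along the tube.
- sleeve_38: The second smallest of four brown sanding sleeves, stiff tubes open at both ends: 38 mm outside, 33 mm inside, 80 mm long, about 30 g. Stands upright in the blue-grey steel tray (300 x 340 mm, rim 16 mm high, floor 3 mm above the bench). Origin: centre of its lower end; z up along the tube.
- sleeve_51: The second largest of four brown sanding sleeves, stiff tubes open at both ends: 51 mm outside, 46 mm inside, 80 mm long, about 42 g. Stands upright in the blue-grey steel tray (300 x 340 mm, rim 16 mm high, floor 3 mm above the bench). Origin: centre of its lower end; z up along the tube.
- sleeve_64: The largest of four brown sanding sleeves, stiff tubes open at both ends: 64 mm outside, 59 mm inside, 80 mm long, about 55 g. Stands upright in the blue-grey steel tray (300 x 340 mm, rim 16 mm high, floor 3 mm above the bench). Origin: centre of its lower end; z up along the tube.
- drum: Not to be moved: black rubber sanding drum, solid, 34 mm in diameter, with a steel nut and stud on top, 82 mm high in all, standing in the middle of the tray among the sleeves. Origin: centre of its underside.
- stick: Not to be moved: tan rubber cleaning stick, 150 x 30 x 30 mm, lying along one edge of the tray. Origin: centre of its underside, x along it.
- spanner: Not to be moved: steel spanner 170 mm long lying flat along the edge of the tray facing the stick. Origin: about the middle of its underside, x along it.
- tape: Not to be moved: black and yellow tape measure, 70 x 56 mm, 40 mm high, lying on the bench beside the rack. Origin: centre of its underside.
Not all that is in view belongs to the job. What is shaped like the sleeve_64 but purple or red is not meant.

How it is judged:
At the end, for the whole second after the job is handed in: Each sleeve stands over its own peg, in order of size from the narrow end (26, 38, 51, 64 mm): its axis within 12 mm of the peg along and across the board, its lower end on the board (within 5 mm), upright within 0.1 rad, released and at rest (x of sleeve_26 in the frame of rack between -0.1245 and -0.1005 m and y of sleeve_26 in the frame of rack between -0.012 and 0.012 m and z of sleeve_26 in the frame of rack between 0.013 and 0.023 m and angle between each of sleeve_26, sleeve_38, sleeve_51, sleeve_64's own z axis and vertical below 0.1 rad and linear speed of each of sleeve_26, sleeve_38, sleeve_51, sleeve_64 below 0.02 m/s and x of sleeve_38 in the frame of rack between -0.0685 and -0.0445 m and y of sleeve_38 in the frame of rack between -0.012 and 0.012 m and z of sleeve_38 in the frame of rack between 0.013 and 0.023 m and x of sleeve_51 in the frame of rack between 0 and 0.024 m and y of sleeve_51 in the frame of rack between -0.012 and 0.012 m and z of sleeve_51 in the frame of rack between 0.013 and 0.023 m and x of sleeve_64 in the frame of rack between 0.0815 and 0.1055 m and y of sleeve_64 in the frame of rack between -0.012 and 0.012 m and z of sleeve_64 in the frame of rack between 0.013 and 0.023 m); the robot touches nothing.
It fails at once if the rubber drum is moved more than 30 mm (distance of drum from where it was at the start of the episode above 0.03 m).
It fails at once if the cleaning stick is moved more than 30 mm (distance of stick from where it was at the start of the episode above 0.03 m).
It fails at once if the spanner is moved more than 30 mm (distance of spanner from where it was at the start of the episode above 0.03 m).
It fails at once if the tape measure is moved more than 30 mm (distance of tape from where it was at the start of the episode above 0.03 m).
It fails at once if the rubber drum is knocked over (angle between drum's own z axis and vertical above 0.5 rad).
It also fails if it takes over 109 s, if anything falls off the work surface, if the arm or the gripper's body presses on something with over 40 N, if the wrist force passes 120 N, or if a joint passes its speed limit or range.

## Working session

There is one attempt and no reset: what is moved stays moved. The work goes in short steps, Python scripts to look and compute and a tool call to move; the robot and the scene stay as the last step left them, time stands still between calls to the robot, and variables do not carry over. Pictures are saved under pics/ and viewed, and the job is handed in when it is done.

Besides the shell and the picture viewer there is one more tool, called as a command line: name --argument value ..., lists and objects as JSON in quotes. drive_tool: Moves the arm, as the interface text tells. Its arguments: {"type":"object","properties":{"targets":{"type":"string"},"grip":{"type":"number"}},"required":["targets"]}

```bash
mkdir -p pics; cat > h.py <<'E'
import numpy as np,cv2,json,pickle
from rig import manip
def snap(n,f):
    s=manip.snapshot(n); pickle.dump(s,open(f'pics/{f}.pkl','wb')); cv2.imwrite(f'pics/{f}.png',s['frame'][:,:,::-1]); return s
def load(f): return pickle.load(open(f'pics/{f}.pkl','rb'))
def ray(s,u,v,fish=False):
    T=np.array(s['camera_from_world']);R=T[:3,:3];o=-R.T@T[:3,3]
    a=(u-s['cx'])/s['fx'];b=(v-s['cy'])/s['fy']
    if fish:
        r=np.hypot(a,b);k=np.sin(r)/r if r>1e-9 else 1;d=np.array([a*k,-b*k,-np.cos(r)])
    else: d=np.array([a,-b,-1.])
    return o,R.T@d
def at(s,u,v,z,fish=False):
    o,d=ray(s,u,v,fish);return o+d*(z-o[2])/d[2]
def proj(s,p,fish=False):
    T=np.array(s['camera_from_world']);c=T[:3,:3]@np.array(p)+T[:3,3];x,y,z=c[0],-c[1],-c[2]
    if fish:
        r=np.hypot(x,y);t=np.arctan2(r,z);k=t/r if r>1e-9 else 0;return s['cx']+s['fx']*x*k,s['cy']+s['fy']*y*k
    return s['cx']+s['fx']*x/z,s['cy']+s['fy']*y/z
E
python3 - <<'E'
from h import *
for n in ['scene','top','wrist']:
    s=snap(n,n+'0');print(n,s['fx'],s['cx'],s['cy'],[k for k in s]);T=np.array(s['camera_from_world']);print(-T[:3,:3].T@T[:3,3])
print(manip.get_state())
E
```

```text
scene 533.8925709479133 285.2894875028174 216.24150831630905 ['frame', 'fx', 'fy', 'cx', 'cy', 'camera_from_world']
[1.35514679 0.93841593 0.8474467 ]
top 477.4598835962055 278.8870128146569 217.55312187785083 ['frame', 'fx', 'fy', 'cx', 'cy', 'camera_from_world']
[0.40950705 0.00263629 1.02683738]
wrist 325.19226210127806 277.10970451741474 206.28245868775036 ['frame', 'fx', 'fy', 'cx', 'cy', 'camera_from_world']
[0.15842301 0.50507626 0.37356922]
{'time': 0.15, 'joint_positions': array([ 9.68698510e-01,  2.63400812e-01, -4.87717498e-02,  1.25940359e+00,
       -1.41270829e-05,  1.41552917e+00]), 'dq': array([ 1.21197441e-03, -6.77442209e-05,  2.17084545e-03,  4.07418524e-04,
       -5.11191795e-04,  6.62047044e-04]), 'joint_efforts': array([ 2.36380147e-03, -6.37827873e+01,  3.84646869e+01,  1.06229560e-02,
       -7.46433307e-05, -4.39695657e-05]), 'tool_pos': array([0.22676353, 0.473335  , 0.30354901]), 'tool_rot': array([-3.14082002e+00, -1.06638572e-04,  2.69476196e+00]), 'contact_force': array([-0.66660833, -0.15389054,  0.49290215]), 'wrist_torque': array([-0.00395927,  0.02891335,  0.01398782]), 'width': 0.08565336420494489}
```

View pics/top0.png

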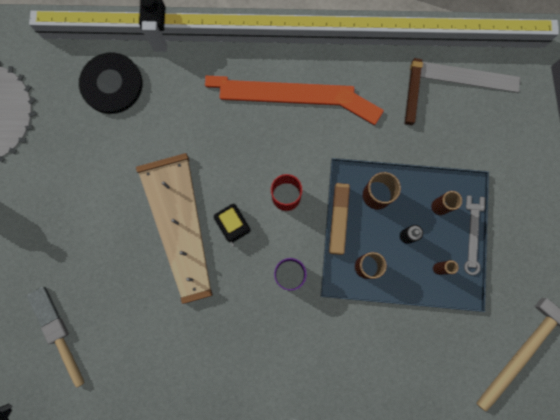

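View pics/scene0.png

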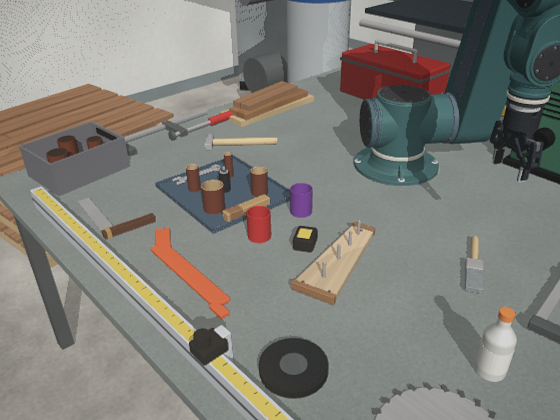

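View pics/wrist0.png

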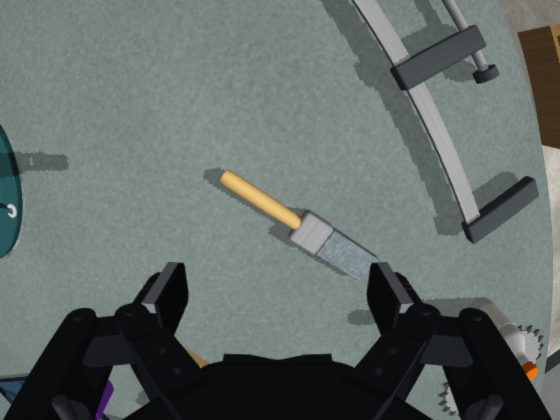

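The overview shows the rack at about (178,230), the tray at about (405,235), and the red and purple decoys at (287,192) and (290,274). Next I'll enlarge the relevant areas.

```bash
python3 - <<'E'
from h import *
s=load('top0');im=s['frame'][:,:,::-1]
def crop(f,x,y,w,h,k): cv2.imwrite(f'pics/{f}.png',cv2.resize(im[y:y+h,x:x+w],None,fx=k,fy=k,interpolation=cv2.INTER_CUBIC))
crop('tray_c',320,150,180,165,4); crop('rack_c',125,145,160,165,4)
for p in [(0,0),(560,0),(0,420)]: print(p,at(s,*p,0))
E
```

```text
(0, 0) [1.05930257 0.68626487 0.        ]
(560, 0) [ 1.08165222 -0.61744706  0.        ]
(0, 420) [0.12389715 0.58319036 0.        ]
```

View pics/tray_c.png

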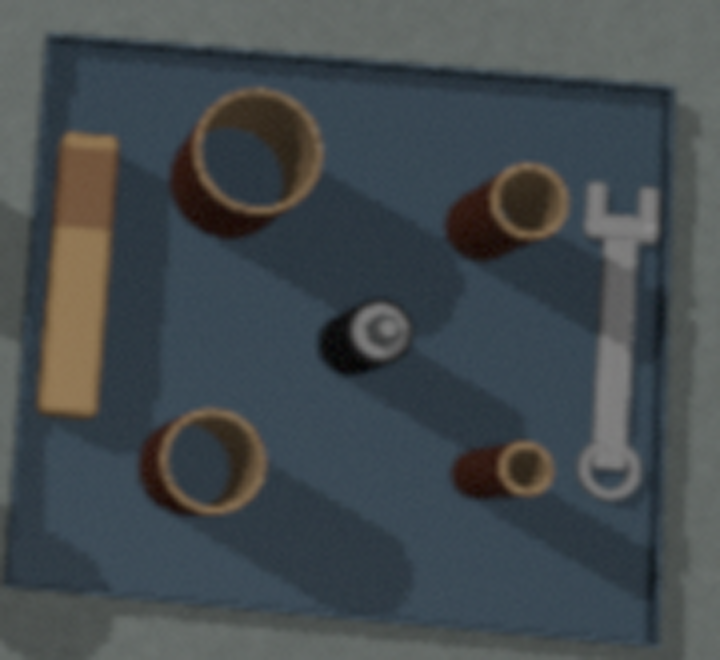

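View pics/rack_c.png

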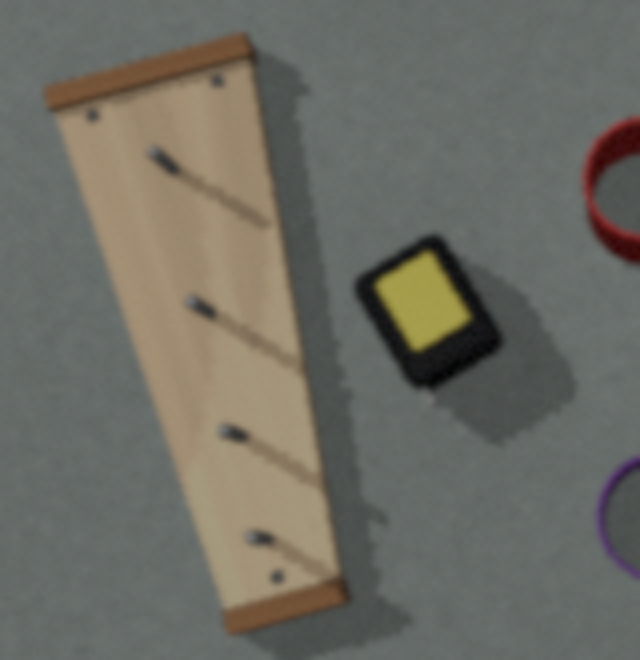

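```bash
cat > fit.py <<'E'
from h import *
from scipy.optimize import least_squares
s=load('top0')
f=lambda x0,y0,p:(x0+(p[0]+.5)/4-.5,y0+(p[1]+.5)/4-.5)
sl={}
for n,c,D in [('64',(257,152),(130,127)),('51',(212,462),(109,109)),('38',(530,202),(80,78)),('26',(526,468),(57,56)),('drum',(384,330),(0,0))]:
    p=at(s,*f(320,150,c),.083 if n!='drum' else .085);sl[n]=p;print(n,p.round(4),'dia mm',np.array(D)/4/s['fx']*(1.0268-.083)*1000)
tips=[(254,537),(225,431),(193,301),(156,153)]
P=np.array([at(s,*f(125,145,t),.063)[:2] for t in tips]);X=np.array([-.1125,-.0565,.012,.0935])
print(P, np.linalg.norm(np.diff(P,axis=0),axis=1),np.diff(X))
g=lambda q:np.c_[q[0]+X*np.cos(q[2]),q[1]+X*np.sin(q[2])]
r=least_squares(lambda q:(g(q)-P).ravel(),[.4,.2,.3]);print(r.x,r.fun*1000)
print('pegs',g(r.x).round(4))
q=r.x
# check cleat corners
for x,h in[(-.15,.03),(.15,.055)]:
    for sg in(1,-1):
        a=q[:2]+np.array([x*np.cos(q[2])-sg*h*np.sin(q[2]),x*np.sin(q[2])+sg*h*np.cos(q[2])]);u=proj(s,[*a,.024]);print((u[0]-125)*4,(u[1]-145)*4)
for n,c in [('stick',[(62,133),(118,138),(98,416),(38,410)])]:
    print(n,[at(s,*f(320,150,k),.033)[:2].round(3).tolist() for k in c])
print('tape',[at(s,*f(125,145,k),.04)[:2].round(3).tolist() for k in [(360,285),(435,237),(500,335),(428,388)]])
print('spanner',[at(s,*f(320,150,k),.008)[:2].round(3).tolist() for k in [(590,183),(657,190),(610,498)]])
E
python3 fit.py
```

```text
64 [ 0.6125 -0.1918  0.083 ] dia mm [64.24309362 62.76056069]
51 [ 0.4566 -0.1688  0.083 ] dia mm [53.86536311 53.86536311]
38 [ 0.59   -0.3277  0.083 ] dia mm [39.53421146 38.54585617]
26 [ 0.4575 -0.3222  0.083 ] dia mm [28.16812566 27.67394802]
drum [ 0.5237 -0.2534  0.085 ] dia mm [0. 0.]
[[0.42107187 0.19708263]
 [0.47385515 0.21458263]
 [0.53982783 0.23461402]
 [0.61657821 0.25821505]] [0.05560867 0.06894673 0.08029712] [0.056  0.0685 0.0815]
[0.52799043 0.23084331 0.3018699 ] [-0.4944378   0.31374934  0.19008873 -0.53710401 -0.3800146  -0.20303223
  0.68436367  0.4263869 ]
pegs [[0.4206 0.1974]
 [0.474  0.214 ]
 [0.5394 0.2344]
 [0.6173 0.2586]]
228.78653072093857 623.7663238763878
340.49266434833487 591.7892776301492
48.42844190068354 94.97309421294472
245.1880943695587 40.35443912200617
stick [[0.631, -0.099], [0.629, -0.129], [0.481, -0.119], [0.484, -0.088]]
tape [[0.553, 0.153], [0.58, 0.115], [0.529, 0.079], [0.5, 0.115]]
spanner [[0.616, -0.386], [0.613, -0.422], [0.447, -0.392]]
```

The rack fit agrees to about 0.5 mm and the sleeve diameters match the sizes given. I'll use a jaw axis across the rack (yaw 197.3°, so +42.9° from here) for every pick and place. The 64 mm sleeve goes first.

drive_tool --targets "19 -33 0 7.15;19 -33 0 7.15;19 -33 0 7.15;19 -33 0 7.15;19 -33 0 7.15;19 -33 0 7.15;19 -33 0 0;19 -33 0 0;19 -33 0 0;19 -33 0 0" --grip 85

```text
time: 0.98
tool_pos: [0.407, 0.1613, 0.304]
tool_rot: [3.142, 0.0, -2.913]
contact_force: [-0.4, 1.3, 0.1]
width: 0.085
```

drive_tool --targets "19 -33 0 0;19 -33 0 0;19 -33 0 0;19 -33 0 0;19 -33 0 0;19 -33 0 0;19 -33 0 0;19 -33 0 0;19 -33 0 0;14 -33 0 0"

```text
time: 1.82
tool_pos: [0.5925, -0.1688, 0.3035]
tool_rot: [3.141, -0.0, -2.913]
contact_force: [0.2, 0.9, 0.4]
width: 0.0849
```

drive_tool --targets "0 0 0 4.2;0 0 0 0;0 0 0 0;0 0 0 0;0 0 0 0;0 0 0 0;0 0 0 0;0 0 0 0;0 0 0 0;0 0 0 0"

```text
time: 2.65
tool_pos: [0.5916, -0.1668, 0.304]
tool_rot: [-3.142, 0.0, -2.84]
contact_force: [1.0, 0.9, 0.4]
width: 0.0849
```

```bash
python3 - <<'E'
from h import *
s=snap('wrist','w1');print(manip.get_state()['tool_pos'],manip.get_state()['tool_rot'])
for p in [(.6125,-.1918,.083),(.4566,-.1688,.083),(.59,-.3277,.083),(.4575,-.3222,.083)]: print(proj(s,p,True))
E
```

```text
[ 0.59156791 -0.16684373  0.30399002] [-3.14156255e+00  1.35711480e-05 -2.83982472e+00]
(np.float64(246.2787124537909), np.float64(203.91284110086815))
(np.float64(322.0060575647353), np.float64(49.86163404475457))
(np.float64(120.10875278572226), np.float64(142.8481720513214))
(np.float64(160.65327796818895), np.float64(10.108955200648921))
```

View pics/w1.png

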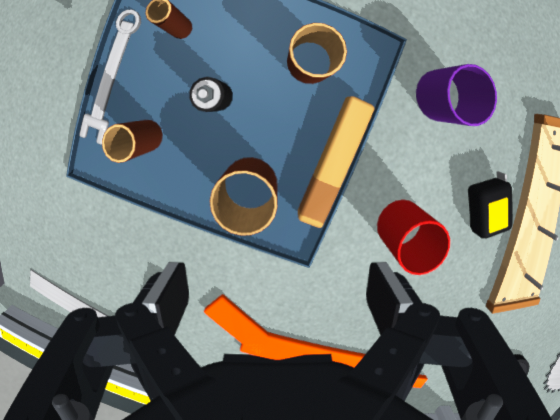

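Wrist view: the 64 mm rim is centred at about (244,202), against a prediction of (246,204), so the position holds to about 2 mm. Descending onto it.

drive_tool --targets "21 -25 0 0;0 0 -25 0;0 0 -30 0;0 0 -30 0;0 0 -30 0;0 0 -30 0;0 0 -30 0;0 0 -19 0;0 0 0 0;0 0 0 0"

```text
time: 3.53
tool_pos: [0.6123, -0.1918, 0.1098]
tool_rot: [3.141, -0.001, -2.84]
contact_force: [0.3, -0.8, -0.0]
width: 0.0848
```

drive_tool --targets "0 0 0 0;0 0 0 0;0 0 0 0;0 0 0 0;0 0 0 0;0 0 0 0;0 0 0 0;0 0 0 0;0 0 0 0;0 0 0 0" --grip 55

```text
time: 4.37
tool_pos: [0.6134, -0.1922, 0.1122]
tool_rot: [-3.139, 0.002, -2.84]
contact_force: [-1.6, -0.5, 8.5]
width: 0.0635
```

drive_tool --targets "0 0 15 0;0 0 25 0;0 0 30 0;0 0 30 0;0 0 25 0;0 0 15 0;0 0 0 0;0 0 0 0;0 0 0 0;0 0 0 0"

```text
time: 5.2
tool_pos: [0.6122, -0.1918, 0.2491]
tool_rot: [3.141, -0.001, -2.84]
contact_force: [0.0, 0.4, -0.8]
width: 0.0634
```

```bash
python3 - <<'E'
from h import *
snap('wrist','w2');snap('top','t2')
E
```

```text
(no output)
```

View pics/w2.png

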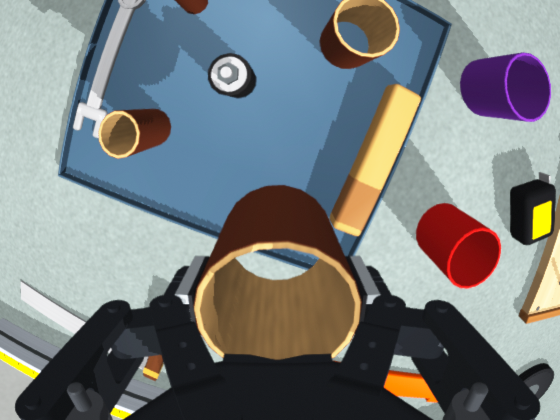

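The 64 mm sleeve is held centred and upright, with its rim at about (278,300). Carrying it to the wide-end peg.

drive_tool --targets "0 20 0 0;0 35 0 0;0 35 0 0;0 35 0 0;0 35 0 0;0 35 0 0;0 35 0 0;0 35 0 0;0 35 0 0;0 35 0 0"

```text
time: 6.13
tool_pos: [0.6121, 0.1448, 0.2495]
tool_rot: [3.141, -0.001, -2.84]
contact_force: [0.9, -0.9, -0.3]
width: 0.0632
```

drive_tool --targets "0 35 0 0;0 35 0 0;2 30 0 0;3 15 0 0;0 0 0 0;0 0 0 0;0 0 0 0;0 0 0 0;0 0 0 0;0 0 0 0"

```text
time: 6.97
tool_pos: [0.6177, 0.2573, 0.2501]
tool_rot: [-3.142, 0.0, -2.841]
contact_force: [0.2, -0.1, 0.4]
width: 0.0638
```

```bash
python3 - <<'E'
from h import *
s=snap('wrist','w3');print(manip.get_state()['tool_pos'])
for p in [(.6173,.2586),(.5394,.2344),(.474,.214),(.4206,.1974)]: print(proj(s,(*p,.063),True))
im=s['frame'][:,:,::-1]
cv2.imwrite('pics/w3c.png',cv2.resize(im[0:300,150:450],None,fx=2,fy=2,interpolation=cv2.INTER_CUBIC))
E
```

```text
[0.61765779 0.25744608 0.25009434]
(np.float64(280.20596438732724), np.float64(201.41759595918668))
(np.float64(280.4680125411832), np.float64(100.9727362474622))
(np.float64(280.42782957127247), np.float64(16.78869926456386))
(np.float64(280.3646096049587), np.float64(-44.25787323093493))
```

View pics/w3c.png

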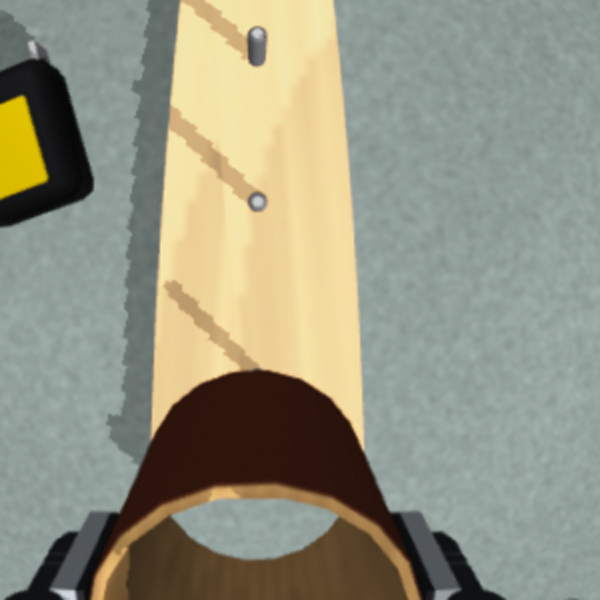

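The pegs appear at (279,100) and (279,17), matching the prediction, and the sleeve axis is at column 279. Lowering.

drive_tool --targets "0 1 -10 0;0 0 -20 0;0 0 -25 0;0 0 -25 0;0 0 -20 0;0 0 -10 0;0 0 -7 0;0 0 -3 0;0 0 0 0;0 0 0 0"

```text
time: 7.85
tool_pos: [0.618, 0.2592, 0.1309]
tool_rot: [-3.142, 0.001, -2.84]
contact_force: [-0.2, -0.3, -0.7]
width: 0.0635
```

drive_tool --targets "0 0 -1 0;0 0 -1 0;0 0 -1 0;0 0 -1 0;0 0 -0.5 0;0 0 0 0;0 0 0 0;0 0 0 0;0 0 0 0;0 0 0 0"

```text
time: 8.68
tool_pos: [0.6178, 0.2591, 0.1271]
tool_rot: [-3.142, 0.002, -2.84]
contact_force: [-5.2, -1.0, 17.4]
width: 0.0638
```

drive_tool --targets "0 0 0.5 0;0 0 0 0;0 0 0 0;0 0 0 0;0 0 0 0;0 0 0 0;0 0 0 0;0 0 0 0;0 0 0 0;0 0 0 0" --grip 85

```text
time: 9.52
tool_pos: [0.6176, 0.2591, 0.1259]
tool_rot: [3.142, 0.0, -2.84]
contact_force: [0.6, -0.8, -0.6]
width: 0.0848
```

drive_tool --targets "0 0 15 0;0 0 25 0;0 0 30 0;0 0 30 0;0 0 30 0;0 0 20 0;0 0 0 0;0 0 0 0;0 0 0 0;0 0 0 0"

```text
time: 10.35
tool_pos: [0.6172, 0.259, 0.2747]
tool_rot: [3.142, -0.002, -2.84]
contact_force: [0.3, -0.7, -1.1]
width: 0.0845
```

```bash
python3 - <<'E'
from h import *
s=snap('wrist','w4');print(manip.get_state()['tool_pos'])
print(proj(s,(.6173,.2586,.098),True))
E
```

```text
[0.61725604 0.25897415 0.27479693]
(np.float64(278.1099483811489), np.float64(205.4487680419078))
```

View pics/w4.png

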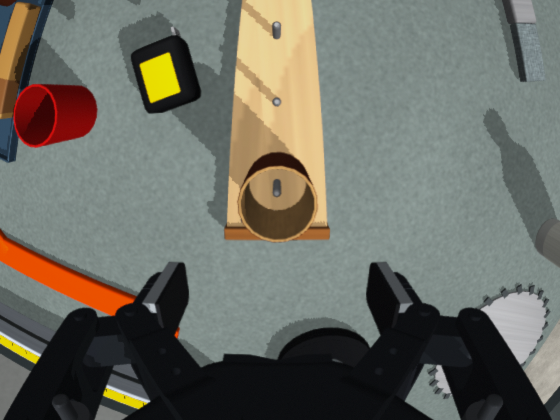

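The 64 mm sleeve stands centred with its peg inside (rim centre (278,204), predicted (278,205)). Next is the 51 mm sleeve.

drive_tool --targets "-6 -16 0 0;-12 -32 0 0;-12 -32 0 0;-12 -32 0 0;-12 -32 0 0;-12 -32 0 0;-12 -32 0 0;-12 -32 0 0;-12 -32 0 0;-12 -32 0 0"

```text
time: 11.23
tool_pos: [0.5024, -0.0462, 0.2754]
tool_rot: [3.141, -0.001, -2.84]
contact_force: [0.4, -0.4, 0.7]
width: 0.085
```

drive_tool --targets "-12 -32 0 0;-12 -32 0 0;-12 -32 0 0;-10 -27.8 0 0;-0.5 0 0 0;0 0 0 0;0 0 0 0;0 0 0 0;0 0 0 0;0 0 0 0" --grip 75

```text
time: 12.07
tool_pos: [0.4573, -0.1679, 0.2759]
tool_rot: [3.141, -0.0, -2.838]
contact_force: [-0.3, 0.4, 0.4]
width: 0.0749
```

```bash
python3 - <<'E'
from h import *
s=snap('wrist','w5');print(manip.get_state()['tool_pos'])
print(proj(s,(.4566,-.1688,.083),True))
im=s['frame'][:,:,::-1]
cv2.imwrite('pics/w5c.png',cv2.resize(im[100:300,150:400],None,fx=3,fy=3,interpolation=cv2.INTER_CUBIC))
E
```

```text
[ 0.45732122 -0.16805687  0.27592569]
(np.float64(277.7456201131544), np.float64(198.33181126666432))
```

View pics/w5c.png

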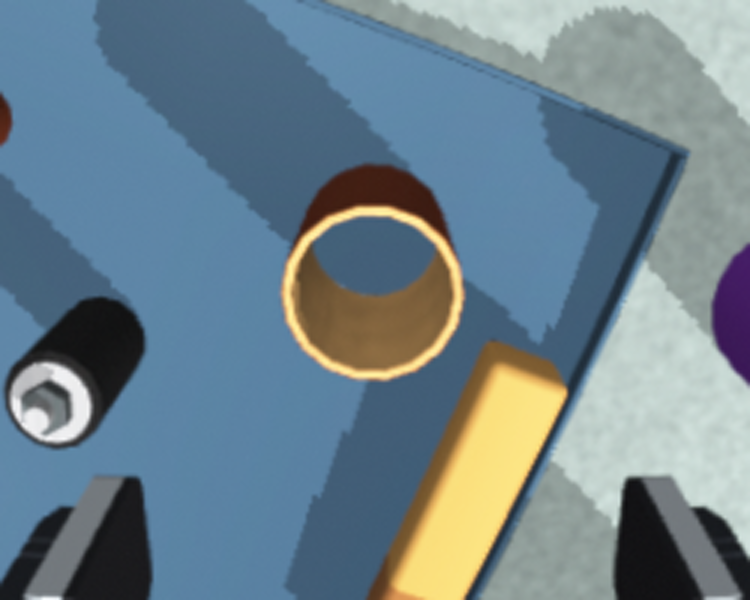

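drive_tool --targets "0 -3 -15 0;0 0 -25 0;0 0 -30 0;0 0 -30 0;0 0 -30 0;0 0 -25 0;0 0 -11 0;0 0 0 0;0 0 0 0;0 0 0 0"

```text
time: 12.95
tool_pos: [0.4576, -0.1718, 0.1109]
tool_rot: [-3.141, 0.001, -2.839]
contact_force: [-0.5, 0.7, -0.3]
width: 0.0751
```

drive_tool --targets "0 0 0 0;0 0 0 0;0 0 0 0;0 0 0 0;0 0 0 0;0 0 0 0;0 0 0 0;0 0 0 0;0 0 0 0;0 0 0 0" --grip 42

```text
time: 13.78
tool_pos: [0.4576, -0.172, 0.1112]
tool_rot: [-3.14, 0.002, -2.84]
contact_force: [-2.0, 1.2, 11.4]
width: 0.0497
```

drive_tool --targets "0 0 15 0;0 0 25 0;0 0 30 0;0 0 30 0;0 0 25 0;0 0 15 0;0 0 0 0;0 0 0 0;0 0 0 0;0 0 0 0"

```text
time: 14.62
tool_pos: [0.4567, -0.1715, 0.249]
tool_rot: [3.14, -0.001, -2.84]
contact_force: [-0.0, -0.4, -0.3]
width: 0.0497
```

drive_tool --targets "4 18 0 0;7 34 0 0;7 34 0 0;7 34 0 0;7 34 0 0;7 34 0 0;7 34 0 0;7 34 0 0;7 34 0 0;7 34 0 0"

```text
time: 15.45
tool_pos: [0.5238, 0.1541, 0.2491]
tool_rot: [3.141, -0.001, -2.84]
contact_force: [-0.1, -0.1, -0.4]
width: 0.0499
```

drive_tool --targets "7 34 0 0;6 30 0 0;3 18 0 0;0 0 0 0;0 0 0 0;0 0 0 0;0 0 0 0;0 0 0 0;0 0 0 0;0 0 0 0"

```text
time: 16.28
tool_pos: [0.5401, 0.2337, 0.2501]
tool_rot: [-3.142, 0.0, -2.841]
contact_force: [0.8, 0.3, 0.5]
width: 0.0498
```

```bash
python3 - <<'E'
from h import *
s=snap('wrist','w6');print(manip.get_state()['tool_pos'])
for p in [(.5394,.2344),(.474,.214),(.4206,.1974)]: print(proj(s,(*p,.063),True))
im=s['frame'][:,:,::-1]
cv2.imwrite('pics/w6c.png',cv2.resize(im[0:380,150:450],None,fx=1.5,fy=1.5,interpolation=cv2.INTER_CUBIC))
E
```

```text
[0.54012603 0.23388831 0.25010227]
(np.float64(279.52561848802674), np.float64(200.78564409816804))
(np.float64(279.642231984085), np.float64(116.79167539906514))
(np.float64(279.7253685727207), np.float64(46.79845529125603))
```

View pics/w6c.png

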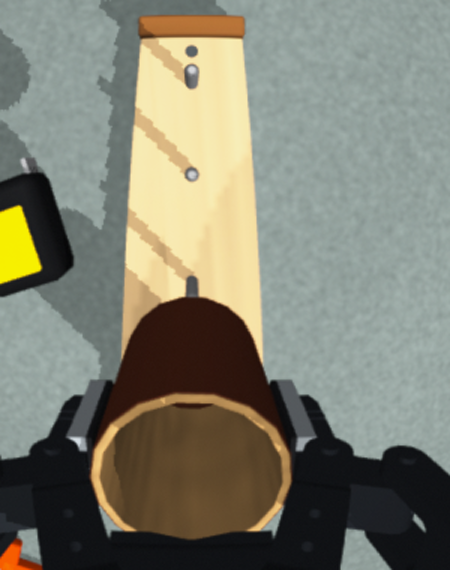

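Sleeve and pegs line up within 1 mm (peg tips at column 278, sleeve axis at about 278). Lowering and releasing.

drive_tool --targets "0 0.5 -10 0;0 0 -20 0;0 0 -25 0;0 0 -25 0;0 0 -20 0;0 0 -10 0;0 0 -7 0;0 0 -3 0;0 0 0 0;0 0 0 0"

```text
time: 17.17
tool_pos: [0.5405, 0.2349, 0.1308]
tool_rot: [-3.142, 0.001, -2.84]
contact_force: [-0.3, 0.1, -0.4]
width: 0.0499
```

drive_tool --targets "0 0 -1 0;0 0 -1 0;0 0 -1 0;0 0 -1 0;0 0 0 0;0 0 0 0;0 0 0 0;0 0 0 0;0 0 0 0;0 0 0 0"

```text
time: 18.0
tool_pos: [0.5402, 0.2348, 0.1262]
tool_rot: [-3.142, 0.0, -2.84]
contact_force: [0.3, -0.1, 5.8]
width: 0.0496
```

drive_tool --targets "0 0 0 0;0 0 0 0;0 0 0 0;0 0 0 0;0 0 0 0;0 0 0 0;0 0 0 0;0 0 0 0;0 0 0 0;0 0 0 0" --grip 75

```text
time: 18.83
tool_pos: [0.5401, 0.2348, 0.126]
tool_rot: [3.142, -0.0, -2.84]
contact_force: [1.2, 0.1, 0.3]
width: 0.0755
```

drive_tool --targets "0 0 15 0;0 0 25 0;0 0 30 0;0 0 30 0;0 0 30 0;0 0 20 0;0 0 0 0;0 0 0 0;0 0 0 0;0 0 0 0"

```text
time: 19.67
tool_pos: [0.5397, 0.2347, 0.2748]
tool_rot: [3.142, -0.002, -2.84]
contact_force: [-0.7, 0.1, 0.8]
width: 0.0751
```

```bash
python3 - <<'E'
from h import *
s=snap('wrist','w7');print(manip.get_state()['tool_pos'])
print(proj(s,(.5394,.2344,.098),True))
E
```

```text
[0.53971749 0.23468463 0.27487486]
(np.float64(278.3753790790175), np.float64(204.99915846498058))
```

View pics/w7.png

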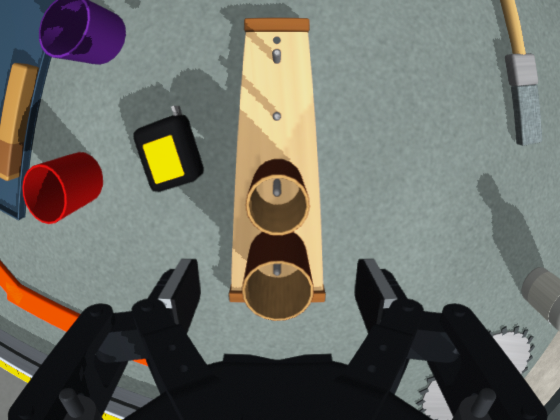

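The 51 mm sleeve is placed (rim at (278,205), peg visible inside it). Next is the 38 mm sleeve.

drive_tool --targets "2 -20 0 0;3 -35 0 0;3 -35 0 0;3 -35 0 0;3 -35 0 0;3 -35 0 0;3 -35 0 0;3 -35 0 0;3 -35 0 0;3 -35 0 0" --grip 65

```text
time: 20.55
tool_pos: [0.5687, -0.1019, 0.2753]
tool_rot: [3.141, -0.001, -2.84]
contact_force: [1.1, -0.2, 0.2]
width: 0.0651
```

drive_tool --targets "3 -35 0 0;3 -35 0 0;3 -35 0 0;3 -35 0 0;3 -35 0 0;3 -35 0 0;3 -17 0 0;0 0 0 0;0 0 0 0;0 0 0 0"

```text
time: 21.38
tool_pos: [0.5899, -0.3265, 0.2754]
tool_rot: [3.14, -0.001, -2.84]
contact_force: [0.2, -0.3, 0.5]
width: 0.0648
```

```bash
python3 - <<'E'
from h import *
s=snap('wrist','w8');print(manip.get_state()['tool_pos'])
print(proj(s,(.59,-.3277,.083),True))
im=s['frame'][:,:,::-1]
cv2.imwrite('pics/w8c.png',cv2.resize(im[100:300,150:400],None,fx=3,fy=3,interpolation=cv2.INTER_CUBIC))
E
```

```text
[ 0.59000436 -0.32619684  0.27573045]
(np.float64(276.910059840734), np.float64(199.40210366272248))
```

View pics/w8c.png

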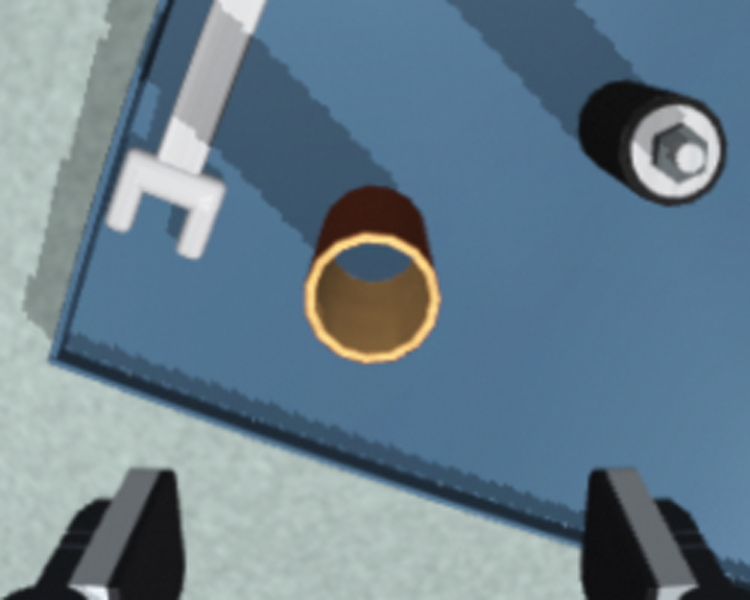

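drive_tool --targets "0.5 -3 -15 0;0 0 -25 0;0 0 -30 0;0 0 -30 0;0 0 -30 0;0 0 -25 0;0 0 -11 0;0 0 0 0;0 0 0 0;0 0 0 0"

```text
time: 22.27
tool_pos: [0.5913, -0.3303, 0.1119]
tool_rot: [-3.14, 0.001, -2.839]
contact_force: [0.2, -0.3, 0.4]
width: 0.0654
```

drive_tool --targets "0 0 0 0;0 0 0 0;0 0 0 0;0 0 0 0;0 0 0 0;0 0 0 0;0 0 0 0;0 0 0 0;0 0 0 0;0 0 0 0" --grip 29

```text
time: 23.1
tool_pos: [0.5911, -0.3305, 0.1115]
tool_rot: [-3.14, 0.001, -2.84]
contact_force: [-1.5, 0.5, 8.5]
width: 0.0375
```

drive_tool --targets "0 0 15 0;0 0 25 0;0 0 30 0;0 0 30 0;0 0 25 0;0 0 15 0;0 0 0 0;0 0 0 0;0 0 0 0;0 0 0 0"

```text
time: 23.93
tool_pos: [0.5902, -0.33, 0.2488]
tool_rot: [3.14, -0.001, -2.84]
contact_force: [-0.2, 0.3, -0.8]
width: 0.0376
```

drive_tool --targets "-4 20 0 0;-7 34 0 0;-7 34 0 0;-7 34 0 0;-7 34 0 0;-7 34 0 0;-7 34 0 0;-7 34 0 0;-7 34 0 0;-7 34 0 0"

```text
time: 24.77
tool_pos: [0.5226, -0.0027, 0.2492]
tool_rot: [3.141, -0.001, -2.84]
contact_force: [0.3, 0.4, -0.8]
width: 0.0377
```

drive_tool --targets "-7 34 0 0;-7 34 0 0;-7 34 0 0;-7 34 0 0;-7 34 0 0;-7 34 0 0;-7 14 0 0;0 0 0 0;0 0 0 0;0 0 0 0"

```text
time: 25.6
tool_pos: [0.4745, 0.2133, 0.2495]
tool_rot: [-3.141, -0.001, -2.84]
contact_force: [-0.5, -0.5, -0.1]
width: 0.0378
```

```bash
python3 - <<'E'
from h import *
s=snap('wrist','w9');print(manip.get_state()['tool_pos'])
for p in [(.474,.214),(.4206,.1974)]: print(proj(s,(*p,.063),True))
im=s['frame'][:,:,::-1]
cv2.imwrite('pics/w9c.png',cv2.resize(im[0:380,150:450],None,fx=1.5,fy=1.5,interpolation=cv2.INTER_CUBIC))
E
```

```text
[0.47472674 0.21304551 0.24962227]
(np.float64(279.54320359924), np.float64(201.39368703969782))
(np.float64(279.76595141338356), np.float64(133.15049412980966))
```

View pics/w9c.png

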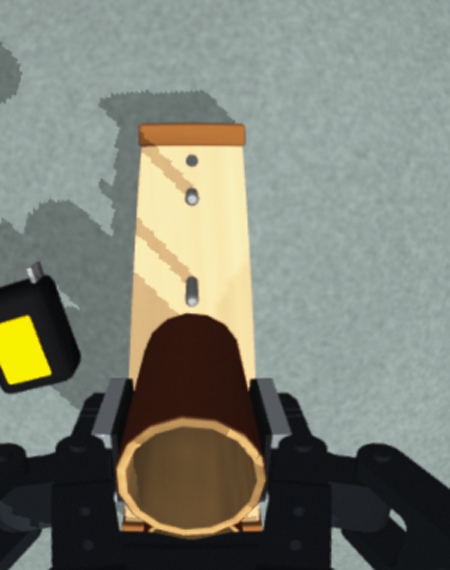

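drive_tool --targets "-1 0.5 -10 0;0 0 -20 0;0 0 -25 0;0 0 -25 0;0 0 -20 0;0 0 -10 0;0 0 -7 0;0 0 -2 0;0 0 0 0;0 0 0 0"

```text
time: 26.48
tool_pos: [0.474, 0.2141, 0.1316]
tool_rot: [-3.142, 0.001, -2.84]
contact_force: [-0.1, -0.2, -0.7]
width: 0.0378
```

drive_tool --targets "0 0 -1 0;0 0 -1 0;0 0 -1 0;0 0 -1 0;0 0 -0.5 0;0 0 0 0;0 0 0 0;0 0 0 0;0 0 0 0;0 0 0 0"

```text
time: 27.32
tool_pos: [0.4736, 0.2143, 0.1266]
tool_rot: [3.142, 0.0, -2.84]
contact_force: [-1.5, 1.1, 2.4]
width: 0.0376
```

drive_tool --targets "0 0 -0.5 0;0 0 0 0;0 0 0 0;0 0 0 0;0 0 0 0;0 0 0 0;0 0 0 0;0 0 0 0;0 0 0 0;0 0 0 0"

```text
time: 28.15
tool_pos: [0.4737, 0.2144, 0.1265]
tool_rot: [3.142, 0.001, -2.84]
contact_force: [-2.9, 1.0, 10.7]
width: 0.0373
```

drive_tool --targets "0 0 0 0;0 0 0 0;0 0 0 0;0 0 0 0;0 0 0 0;0 0 0 0;0 0 0 0;0 0 0 0;0 0 0 0;0 0 0 0" --grip 65

```text
time: 28.98
tool_pos: [0.4736, 0.2143, 0.126]
tool_rot: [3.142, -0.0, -2.84]
contact_force: [-0.5, -0.7, 0.2]
width: 0.0652
```

drive_tool --targets "0 0 15 0;0 0 25 0;0 0 30 0;0 0 30 0;0 0 30 0;0 0 20 0;0 0 0 0;0 0 0 0;0 0 0 0;0 0 0 0"

```text
time: 29.82
tool_pos: [0.4732, 0.2142, 0.2749]
tool_rot: [3.142, -0.002, -2.84]
contact_force: [1.3, 0.3, -0.3]
width: 0.0651
```

```bash
python3 - <<'E'
from h import *
s=snap('wrist','w10');print(manip.get_state()['tool_pos'])
print(proj(s,(.474,.214,.098),True))
E
```

```text
[0.47322507 0.21416009 0.27494162]
(np.float64(278.07630851025124), np.float64(206.27058682664048))
```

View pics/w10.png

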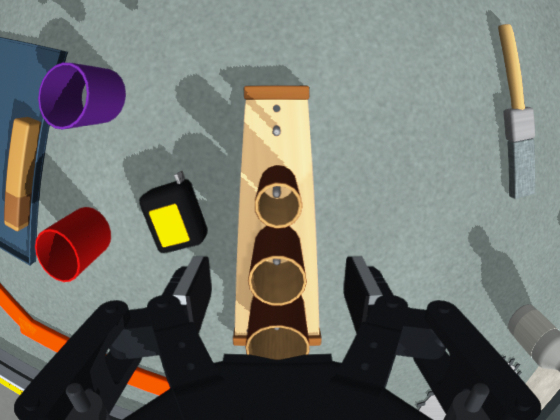

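The 38 mm sleeve is placed (rim at (278,205), as predicted). Last is the 26 mm sleeve.

drive_tool --targets "-1 -20 0 0;-1 -34 0 0;-1 -34 0 0;-1 -34 0 0;-1 -34 0 0;-1 -34 0 0;-1 -34 0 0;-1 -34 0 0;-1 -34 0 0;-1 -34 0 0" --grip 55

```text
time: 30.7
tool_pos: [0.463, -0.1133, 0.2754]
tool_rot: [3.141, -0.001, -2.84]
contact_force: [0.7, 0.1, 0.5]
width: 0.055
```

drive_tool --targets "-1 -34 0 0;-1 -34 0 0;-1 -34 0 0;-1 -34 0 0;-1 -34 0 0;-1 -34 0 0;0 -8 0 0;0 0 0 0;0 0 0 0;0 0 0 0"

```text
time: 31.53
tool_pos: [0.4575, -0.3226, 0.2757]
tool_rot: [3.141, -0.0, -2.839]
contact_force: [-0.8, 0.4, 0.1]
width: 0.0548
```

```bash
python3 - <<'E'
from h import *
s=snap('wrist','w11');print(manip.get_state()['tool_pos'])
print(proj(s,(.4575,-.3222,.083),True))
im=s['frame'][:,:,::-1]
cv2.imwrite('pics/w11c.png',cv2.resize(im[100:300,150:400],None,fx=3,fy=3,interpolation=cv2.INTER_CUBIC))
E
```

```text
[ 0.45761227 -0.32244282  0.27588881]
(np.float64(278.729544208392), np.float64(199.67379601516953))
```

View pics/w11c.png

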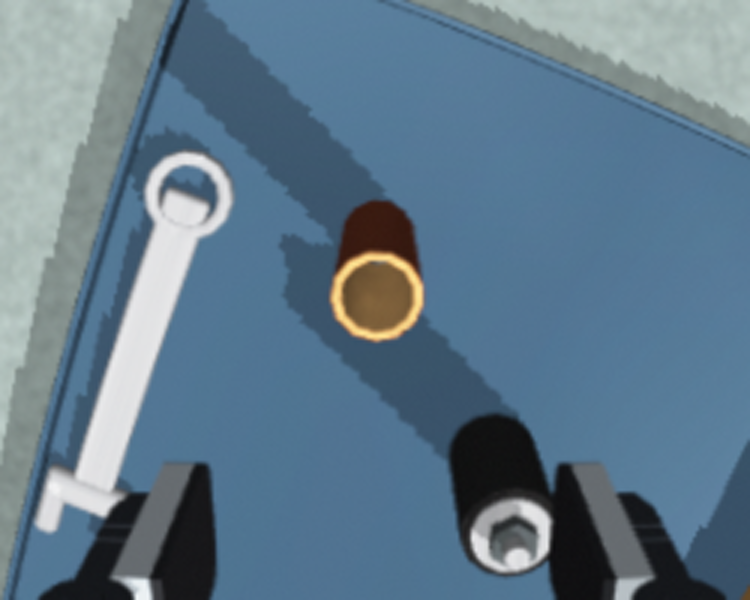

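drive_tool --targets "0 -2.5 -15 0;0 0 -25 0;0 0 -30 0;0 0 -30 0;0 0 -30 0;0 0 -25 0;0 0 -11 0;0 0 0 0;0 0 0 0;0 0 0 0"

```text
time: 32.42
tool_pos: [0.4581, -0.326, 0.1112]
tool_rot: [-3.14, 0.001, -2.839]
contact_force: [-0.0, -0.5, 0.6]
width: 0.0549
```

drive_tool --targets "0 0 0 0;0 0 0 0;0 0 0 0;0 0 0 0;0 0 0 0;0 0 0 0;0 0 0 0;0 0 0 0;0 0 0 0;0 0 0 0" --grip 18

```text
time: 33.25
tool_pos: [0.4579, -0.3265, 0.1109]
tool_rot: [-3.14, 0.001, -2.84]
contact_force: [-0.6, 1.7, 7.8]
width: 0.025
```

drive_tool --targets "0 0 15 0;0 0 25 0;0 0 30 0;0 0 30 0;0 0 25 0;0 0 15 0;0 0 0 0;0 0 0 0;0 0 0 0;0 0 0 0"

```text
time: 34.08
tool_pos: [0.4573, -0.3259, 0.2489]
tool_rot: [3.14, -0.001, -2.84]
contact_force: [-0.2, -1.2, -0.4]
width: 0.025
```

drive_tool --targets "-2 20 0 0;-2 34 0 0;-2 34 0 0;-2 34 0 0;-2 34 0 0;-2 34 0 0;-2 34 0 0;-2 34 0 0;-2 34 0 0;-2 34 0 0"

```text
time: 34.92
tool_pos: [0.4368, 0.0014, 0.2493]
tool_rot: [3.141, -0.001, -2.84]
contact_force: [-0.2, 0.3, 0.2]
width: 0.025
```

drive_tool --targets "-2 34 0 0;-2 34 0 0;-2 34 0 0;-2 34 0 0;-3 34 0 0;-3 20 0 0;-3 7 0 0;0 0 0 0;0 0 0 0;0 0 0 0"

```text
time: 35.75
tool_pos: [0.4207, 0.1958, 0.2497]
tool_rot: [-3.141, -0.0, -2.841]
contact_force: [0.4, 0.1, 0.2]
width: 0.0253
```

```bash
python3 - <<'E'
from h import *
s=snap('wrist','w12');print(manip.get_state()['tool_pos'])
for p in [(.4206,.1974)]: print(proj(s,(*p,.063),True))
im=s['frame'][:,:,::-1]
cv2.imwrite('pics/w12c.png',cv2.resize(im[0:380,150:450],None,fx=1.5,fy=1.5,interpolation=cv2.INTER_CUBIC))
E
```

```text
[0.42078288 0.1956987  0.24982934]
(np.float64(280.4955683510989), np.float64(202.09894337984375))
```

View pics/w12c.png

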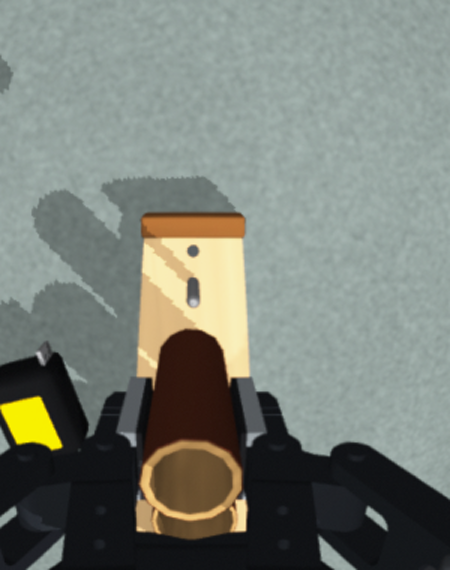

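The tip is at (279,200) and the sleeve axis is about 1 mm off in y. Correcting by (-1,+1.5) while lowering.

drive_tool --targets "-1 1.5 -10 0;0 0 -20 0;0 0 -25 0;0 0 -25 0;0 0 -20 0;0 0 -10 0;0 0 -7 0;0 0 -2 0;0 0 0 0;0 0 0 0"

```text
time: 36.63
tool_pos: [0.42, 0.1981, 0.1316]
tool_rot: [-3.142, 0.001, -2.84]
contact_force: [-0.5, -0.2, 0.1]
width: 0.0252
```

drive_tool --targets "0 0 -1 0;0 0 -1 0;0 0 -1 0;0 0 -1 0;0 0 -1 0;0 0 0 0;0 0 0 0;0 0 0 0;0 0 0 0;0 0 0 0"

```text
time: 37.47
tool_pos: [0.4196, 0.1983, 0.126]
tool_rot: [3.142, 0.0, -2.84]
contact_force: [0.2, -0.1, 1.4]
width: 0.0249
```

drive_tool --targets "0 0 -0.6 0;0 0 0 0;0 0 0 0;0 0 0 0;0 0 0 0;0 0 0 0;0 0 0 0;0 0 0 0;0 0 0 0;0 0 0 0"

```text
time: 38.3
tool_pos: [0.4198, 0.1983, 0.1259]
tool_rot: [-3.142, 0.001, -2.84]
contact_force: [-2.1, -0.0, 11.4]
width: 0.0248
```

drive_tool --targets "0 0 0 0;0 0 0 0;0 0 0 0;0 0 0 0;0 0 0 0;0 0 0 0;0 0 0 0;0 0 0 0;0 0 0 0;0 0 0 0" --grip 55

```text
time: 39.13
tool_pos: [0.4196, 0.1983, 0.1254]
tool_rot: [3.142, -0.0, -2.84]
contact_force: [0.0, 0.6, 0.3]
width: 0.0551
```

drive_tool --targets "0 0 15 0;0 0 25 0;0 0 30 0;0 0 30 0;0 0 30 0;0 0 20 0;0 0 0 0;0 0 0 0;0 0 0 0;0 0 0 0"

```text
time: 39.97
tool_pos: [0.4191, 0.1981, 0.2743]
tool_rot: [3.142, -0.002, -2.84]
contact_force: [0.4, -0.4, -0.7]
width: 0.0548
```

drive_tool --targets "0 -35 0 0;0 -35 0 0;0 -35 0 0;0 -35 0 0;0 -35 0 0;0 -35 0 0;0 -20 0 0;0 0 0 0;0 0 0 0;0 0 0 0"

```text
time: 40.8
tool_pos: [0.4193, -0.0313, 0.2748]
tool_rot: [3.141, -0.001, -2.84]
contact_force: [0.9, 0.5, -0.2]
width: 0.0552
```

```bash
python3 - <<'E'
from h import *
s=snap('top','t13');snap('scene','s13')
im=s['frame'][:,:,::-1]
cv2.imwrite('pics/t13c.png',cv2.resize(im[145:310,125:285],None,fx=4,fy=4,interpolation=cv2.INTER_CUBIC))
im=load('s13')['frame'][:,:,::-1]
cv2.imwrite('pics/s13c.png',cv2.resize(im[130:320,140:400],None,fx=3,fy=3,interpolation=cv2.INTER_CUBIC))
for p in [(.4206,.1974),(.474,.214),(.5394,.2344),(.6173,.2586)]:
    u=proj(s,(*p,.098));print((u[0]-125)*4,(u[1]-145)*4)
E
```

```text
237.29131495999218 535.2256283350214
209.24834677197612 424.0614158474875
175.40778563056938 290.4698589437037
136.19896738690932 134.91004023789537
```

View pics/t13c.png

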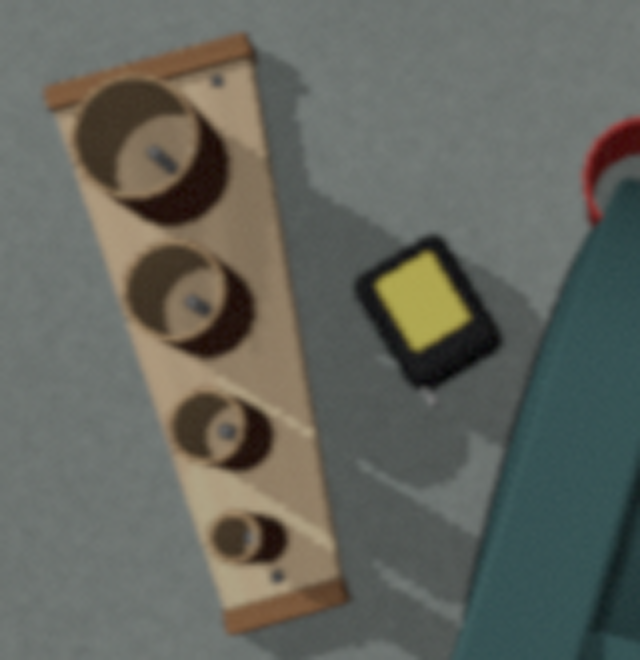

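View pics/s13c.png

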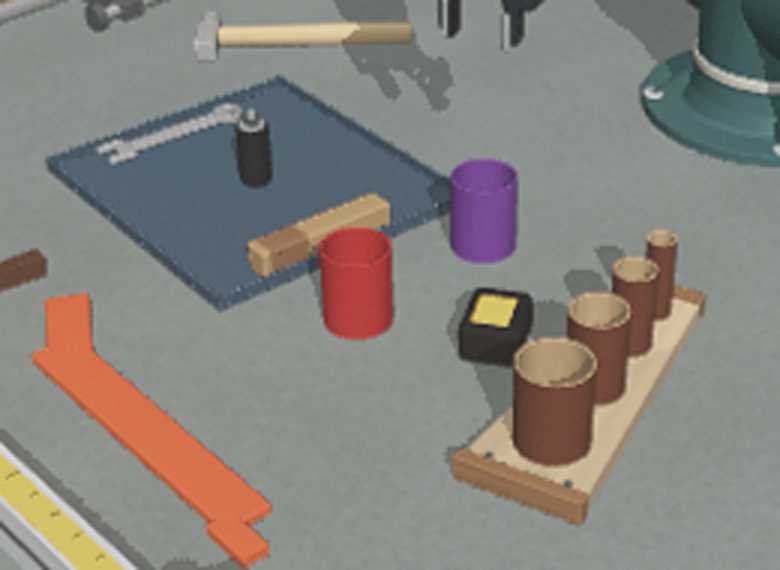

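View pics/t13.png

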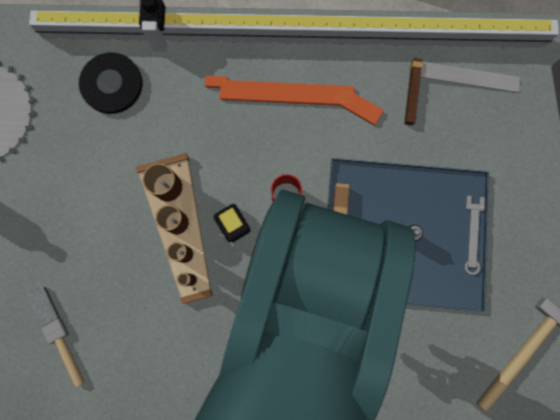

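The rims in the top crop are at (137,139), (176,290), (208,430) and (235,537). The predicted centres are (136,135), (175,290), (209,424) and (237,535), so all four agree within about 3 mm. All four sleeves stand upright with their pegs inside, nothing else has moved, and the arm is clear. Handing in.

```bash
python3 -c "
from rig import manip
print(manip.hand_in(), manip.get_state()['time'])"
```

```text
the job is handed in; nothing more can be done
the job is handed in; nothing more can be done
```

All four sleeves are on the rack in order of size, 26, 38, 51 and 64 mm from the narrow end to the wide end. I handed the job in at about 41 s of the 109 s allowed; the system gives no verdict.

- **Sleeves:** the last top and scene pictures show each one standing upright on the board. Each rim centre is within about 3 mm of where it should be over its peg, against the 12 mm allowed. Each placing ended with a light contact of 6–17 N on the board before release.
- **Other objects:** the tape, the spanner and the drum look unmoved, though I judged that by eye and did not re-measure them. The stick was partly hidden by the arm in the top view but looked in place in the scene view. The red and purple decoys were not touched.
- **Disagreements:** the wrist camera put the 51, 38 and 26 mm sleeves about 2–3 mm from the top-camera positions while I was picking them up, so I corrected each grasp for it. The wrist camera showed the 38 and 26 mm pegs about 2 mm off prediction, so I shifted those two placings by 1–2 mm. No check failed.

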